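# Line up and stack the parts boxes by the clock

### The job

Tidy the lidded parts boxes onto the wooden ledge: stand the three boxes with lugged lids on the three rubber pads in order of height, the tallest on the pad next to the clock and the shortest at the loudspeaker end, each centred and square on its pad, one box per pad. Stack the flat box with the finger ridge on the shortest box, so that its base recesses drop fully over the lid lugs. Keep the boxes upright throughout and leave the clock and the loudspeaker where they are.

Things in the scene. Friction and masses are not known exactly. Their poses are not given: they have to be found in the camera images.
- box_tall: The tallest loose lidded parts box: grey plastic, white lid, lid surface 100 mm above the underside, 54 mm (x) by 80 (y). Origin: underside centre, z up. Underside: two recesses 42 (x) by 31 (y), 8 deep, centred 18.5 mm either side along y. Lid: two lugs 36 (x) by 25 (y), 6 high, top half 6 mm narrower, also centred at y +-18.5, so they enter the recesses with 3 mm play. About 0.30 kg.
- box_middle: The middle-height loose lidded parts box: grey plastic, white lid, lid surface 70 mm above the underside, 54 mm (x) by 80 (y). Origin: underside centre, z up. Underside: two recesses 42 (x) by 31 (y), 8 deep, centred 18.5 mm either side along y. Lid: two lugs 36 (x) by 25 (y), 6 high, top half 6 mm narrower, also centred at y +-18.5, so they enter the recesses with 3 mm play. About 0.22 kg.
- box_short: The short loose lidded parts box: grey plastic, white lid, lid surface 45 mm above the underside, 54 mm (x) by 80 (y). Origin: underside centre, z up. Underside: two recesses 42 (x) by 31 (y), 8 deep, centred 18.5 mm either side along y. Lid: two lugs 36 (x) by 25 (y), 6 high, top half 6 mm narrower, also centred at y +-18.5, so they enter the recesses with 3 mm play. About 0.16 kg.
- box_top: The flat loose lidded parts box: grey plastic, white lid, lid surface 30 mm above the underside, 54 mm (x) by 80 (y). Origin: underside centre, z up. Underside: two recesses 42 (x) by 31 (y), 8 deep, centred 18.5 mm either side along y. Lid: no lugs, but one finger ridge 14 (x) by 56 (y), 16 high. About 0.12 kg.
- pad_left: The left-hand (+y end) of three fixed dark rubber pads in a straight row on a low brown wooden ledge. Pad 68 mm (x) by 94 mm (y), 2 mm thick; origin at the centre of its underside, 12 mm above the worktop, so a box stands on it at 14 mm. The row runs along the pads' own y, pitch 115 mm; all three lie parallel.
- pad_mid: The middle of three fixed dark rubber pads in a straight row on a low brown wooden ledge. Pad 68 mm (x) by 94 mm (y), 2 mm thick; origin at the centre of its underside, 12 mm above the worktop, so a box stands on it at 14 mm. The row runs along the pads' own y, pitch 115 mm; all three lie parallel.
- pad_right: The right-hand (-y end) of three fixed dark rubber pads in a straight row on a low brown wooden ledge. Pad 68 mm (x) by 94 mm (y), 2 mm thick; origin at the centre of its underside, 12 mm above the worktop, so a box stands on it at 14 mm. The row runs along the pads' own y, pitch 115 mm; all three lie parallel.
- clock: A small wooden desk clock with a square brass surround and a pale round dial on its +x face; 45 mm (x) by 100 mm (y) by 85 mm high, loose. It stands just beyond one end of the row, left or right, 150 mm from the centre of the nearest pad. Origin: centre of its underside.
- speaker: A small black loudspeaker, 80 by 80 mm, 125 mm high, loose, standing just beyond the other end of the row, 150 mm from the centre of the nearest pad. Origin: centre of its underside.

How it is judged (in metres and radians):
At the end, for the whole second after the job is handed in: Tall box on the pad by the clock, middle box on the middle pad, short box on the last: each within 12 mm and 0.2 rad. Flat box locked on the short one: within 7 mm and 0.2 rad, underside 42 to 48 mm above the short box's underside. All upright within 0.06 rad, at rest (((horizontal distance between clock and pad_left below 0.25 m and horizontal distance between box_tall and pad_left below 0.012 m and z of box_tall in the frame of pad_left between -0.003 and 0.006 m and angle between the y axis of box_tall and the y axis of pad_left, either way round below 0.2 rad and horizontal distance between box_short and pad_right below 0.012 m and z of box_short in the frame of pad_right between -0.003 and 0.006 m and angle between the y axis of box_short and the y axis of pad_right, either way round below 0.2 rad) or (horizontal distance between clock and pad_right below 0.25 m and horizontal distance between box_tall and pad_right below 0.012 m and z of box_tall in the frame of pad_right between -0.003 and 0.006 m and angle between the y axis of box_tall and the y axis of pad_right, either way round below 0.2 rad and horizontal distance between box_short and pad_left below 0.012 m and z of box_short in the frame of pad_left between -0.003 and 0.006 m and angle between the y axis of box_short and the y axis of pad_left, either way round below 0.2 rad)) and horizontal distance between box_middle and pad_mid below 0.012 m and z of box_middle in the frame of pad_mid between -0.003 and 0.006 m and angle between the y axis of box_middle and the y axis of pad_mid, either way round below 0.2 rad and horizontal distance between box_top and box_short below 0.007 m and z of box_top in the frame of box_short between 0.042 and 0.048 m and angle between the y axis of box_top and the y axis of box_short, either way round below 0.2 rad and angle between each of box_tall, box_middle, box_short, box_top's own z axis and vertical below 0.06 rad and linear speed of each of box_tall, box_middle, box_short, box_top below 0.02 m/s and angular speed of each of box_tall, box_middle, box_short, box_top below 0.2 rad/s); the robot touches nothing.
It fails at once if the clock or the loudspeaker is moved more than 20 mm or tipped (distance of any of clock, speaker from where it was at the start of the episode above 0.02 m or angle between any of clock, speaker's own z axis and vertical above 0.2 rad).
It fails at once if a box is tipped more than about 35 degrees (angle between any of box_tall, box_middle, box_short, box_top's own z axis and vertical above 0.6 rad).
It also fails if it takes over 102 s, if anything falls off the work surface, if the arm or the gripper's body presses on something with over 40 N, if the wrist force passes 120 N, or if a joint passes its speed limit or range.

### The arm

A 6-joint arm with a two-finger parallel gripper is mounted at the origin on the work surface. World frame = base frame: x ahead of the robot, y to its left, z up, the work surface at z = 0. Lengths are in mm, angles in rad, forces in N, time in s.
With the tool pointing down it reaches from about 300 to 850 mm from the base axis. Payload 4.2 kg.
Tool frame: the origin (TCP) lies midway between the tips of the shut fingers; the grasp point (between the pads) lies 19 mm behind it (bot.grip_point_offset is the z of the grasp point in the tool frame, in mm); z points along the fingers, y is the line along which they close (so a half turn about z gives the same grasp; the last joint's range is limited). The gripper opens to 91 mm and grips with 3 to 60 N. Pads are 32 mm wide; open, the fingers measure 118 mm over their backs; the gripper's body (76 mm by 178 mm) begins 60 mm behind the grasp point.
Start: joints at [1.233, 0.32, 1.565, -0, 1.257, -0.02], TCP at [179.677, 546.223, 213.976] pointing down, gripper open.
Joint ranges: [-3.11, 3.11], [-0.84, 2.01], [0.21, 2.61], [-1.34, 4.49], [0.05, 2.63], [-2.56, 2.56]. Speed limits (rad/s): [2.57, 2.57, 3.14, 3.14, 3.14, 3.14].

### API

Orientations are given as a unit quaternion [x, y, z, w].
In Python, from plant import bot, cams, order gives the robot as it stands. Calls block until the motion is done:
- bot.move_ptp(position, orientation): joint-space move of the TCP to a pose.
- bot.servo_line(position, velocity=150, ori=None): straight line of the TCP; ori=None keeps the orientation; velocity is the mean speed in mm/s.
- bot.set_joints(angles): joint-space move.
- bot.open_gripper() and bot.clamp(): open the fingers fully, or close them until they stop; the grip force is fixed at half the most.
- bot.pause(seconds).
- bot.ik(position, orientation): joint angles nearest the present ones, or None.
- cams.read_camera(name): name is "scene" or "top"; returns the picture (420x560x3 uint8, red, green, blue); there is no depth.
- cams.camera_model(name): a dict with "fov_y" (degrees; the focal length in pixels is half the picture's height over the tangent of half this angle, whatever the lens; pixels are square), "cx", "cy" (the principal point, pixels), "view" (4x4, takes a point from world to camera coordinates). Camera axes: x right, y up, looking along -z (the intrinsics and any distortion apply to the point x, -y, -z); pixel columns grow to the right and rows downward; lengths in mm; the calibration is good to about 2 mm. A picture is of the moment at which its call begins. camera_model takes no time and is no camera call.
A pose or a line that the arm cannot do raises bot.PlanningError and nothing moves.
- order.hand_in(): hands the job in; it is judged then, once.
Readings, each from a call of its own:
- bot.get_clock(): time.
- bot.get_joint_pos(): joint angles.
- bot.get_qd(): joint speeds.
- bot.get_tau(): joint torques, N m.
- bot.get_ee_pos(): TCP position.
- bot.get_tool_rot(): TCP orientation.
- bot.get_contact_force(): force on the tool from outside, world axes, zero at the start.
- bot.get_moment(): the same for the moment, N m.
- bot.get_width(): opening from 0.0 (shut) to 1.0 (fully open).
- bot.get_finger_force(): force on a finger pad.
Only numpy, scipy, OpenCV 4.12 (cv2) and the standard library are available. Lean on these libraries where they do the work, as an engineer would, in place of code of your own. Each camera call takes 0.05 s, during which the arm holds its last target. There are 200 camera calls.

## Working session

There is one attempt and no reset: what is moved stays moved. The work goes in short steps, each a Python script; the robot and the scene stay as the last script left them, time stands still between calls to the robot, and variables do not carry over. Pictures are saved under pics/ and viewed, at most 14 in all, crops included, and the job is handed in when it is done.

```bash
ls; mkdir -p pics; python3 - <<'E'
from plant import bot,cams
import cv2
for n in("scene","top"):
    cv2.imwrite(f"pics/{n}0.png",cams.read_camera(n)[:,:,::-1]); print(n,cams.camera_model(n))
print(bot.get_clock(),bot.get_tool_rot(),bot.grip_point_offset)
E
```

```text
pics
scene {'fov_y': 56.783109151687924, 'cx': 282.45767450112163, 'cy': 214.20729013294348, 'view': array([[-3.68311932e-01,  9.29442666e-01,  2.19693370e-02,
         2.14632775e+02],
       [-5.50192348e-01, -2.36952270e-01,  8.00713433e-01,
         2.78831083e+02],
       [ 7.49422912e-01,  2.82824951e-01,  5.98644591e-01,
        -1.16248360e+03],
       [ 0.00000000e+00,  0.00000000e+00,  0.00000000e+00,
         1.00000000e+00]])}
top {'fov_y': 49.82367016348268, 'cx': 281.19076403796504, 'cy': 208.57236848204923, 'view': array([[-8.90195905e-03, -9.99568784e-01, -2.79821506e-02,
         2.50995636e+01],
       [ 9.85046825e-01, -1.35806578e-02,  1.71750742e-01,
        -5.75502272e+02],
       [-1.72056696e-01, -2.60348105e-02,  9.84742952e-01,
        -8.86852663e+02],
       [ 0.00000000e+00,  0.00000000e+00,  0.00000000e+00,
         1.00000000e+00]])}
0.1 [ 1.58207817e-01  9.87405524e-01 -7.74802133e-04 -1.31292932e-04] -18.8
```

View pics/scene0.png

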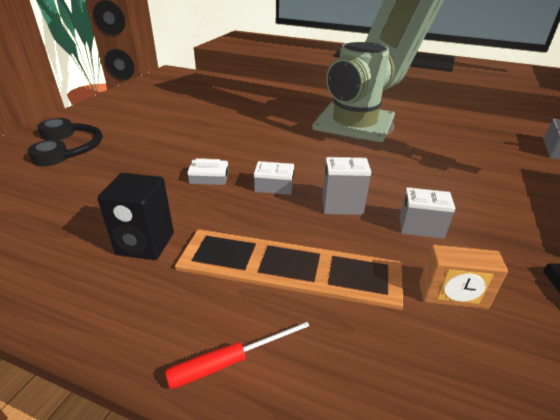

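View pics/top0.png

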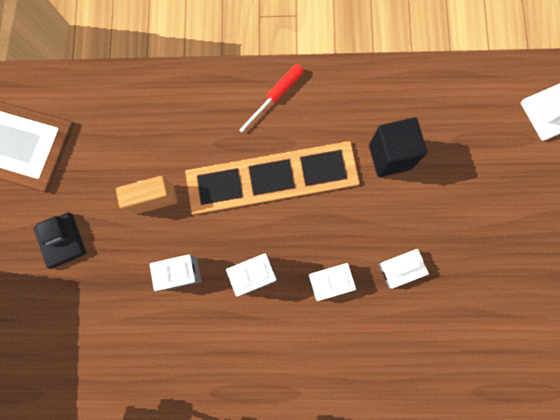

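The clock is at the left (+y) end. In the top view, the boxes from left to right are middle (175,272), tall (251,275), short (333,283) and flat (404,268). The pads are at (220,187), (272,177) and (323,167), and the loudspeaker is at (398,147). Next I'll measure with masks and rays.

```bash
cat >h.py <<'E'
import numpy as np,cv2
from plant import bot,cams
from scipy.spatial.transform import Rotation as R
def unproj(n,uv,z):
    m=cams.camera_model(n);f=210/np.tan(np.radians(m['fov_y']/2));V=m['view']
    uv=np.atleast_2d(uv).astype(float)
    d=np.c_[(uv[:,0]-m['cx'])/f,-(uv[:,1]-m['cy'])/f,-np.ones(len(uv))]@V[:3,:3]
    c=-V[:3,:3].T@V[:3,3]
    return (c+d*((z-c[2])/d[:,2])[:,None])[:,:2]
def rect(n,mask,uv,z):
    """blob containing uv -> centre, sizes (short,long), yaw of long (y) axis from +y"""
    k,lab=cv2.connectedComponents(mask.astype(np.uint8))
    b=(lab==lab[uv[1],uv[0]]).astype(np.uint8)
    c=max(cv2.findContours(b,cv2.RETR_EXTERNAL,cv2.CHAIN_APPROX_NONE)[0],key=cv2.contourArea)
    p=cv2.boxPoints(cv2.minAreaRect(unproj(n,c[:,0],z).astype(np.float32)))
    e=[p[1]-p[0],p[2]-p[1]];e.sort(key=np.linalg.norm)
    yaw=np.arctan2(-e[1][0],e[1][1]);yaw=(yaw+np.pi/2)%np.pi-np.pi/2
    return p.mean(0).round(1),np.linalg.norm(e,axis=1).round(1),round(float(yaw),3)
E
python3 - <<'E'
from h import *
im=cams.read_camera("top").astype(int);v=im.max(2)
seeds=dict(middle=((160,277),70),tall=((236,284),100),short=((318,290),45),flat=((390,273),30))
sc=cams.read_camera("scene").astype(int);vs=sc.max(2)
ss=dict(middle=((428,205),70),tall=((347,174),100),short=((275,177),45),flat=((200,176),30))
for k,(s,z) in seeds.items():
    print(k,im[s[1],s[0]],*rect("top",im.min(2)>205,s,z), sc[ss[k][0][1],ss[k][0][0]],*rect("scene",sc.min(2)>205,ss[k][0],z))
for n,i,sd in(("top",im,[(220,187),(272,177),(323,167)]),("scene",sc,[(360,275),(290,264),(223,252)])):
    for s in sd: print("pad",n,i[s[1],s[0]],*rect(n,i.max(2)<60,s,14))
o=np.hstack([im,sc]);cv2.imwrite("pics/mask.png",(((im.min(2)>205)*255+(v<60)*120)).astype(np.uint8))
E
```

```text
middle [255 255 255] [446.6 237.6] [56.1 82.4] 0.214 [238 236 232] [452.3 238.3] [56.3 78.7] 0.212
tall [255 255 255] [440.2  77.2] [56.4 81.6] 0.377 [216 214 207] [449.4  79.8] [61.4 80.6] 0.414
short [255 255 255] [425.9 -82.1] [55.7 82.8] 0.272 [224 223 216] [433.7 -79.8] [61.9 79.8] 0.267
flat [255 255 255] [ 451.7 -231.7] [55.9 84.5] 0.354 [140 138 139] [-652.6  -46.8] [2952.2 4092.1] 0.534
pad top [55 54 56] [633.5 154.4] [63. 89.] 0.166
pad top [53 53 49] [652.9  40.6] [62.5 87.3] 0.164
pad top [53 50 51] [671.9 -72.8] [62.5 88. ] 0.166
pad scene [57 46 41] [636.  154.7] [63.3 90.3] 0.156
pad scene [58 47 43] [656.5  40.7] [62.5 89.1] 0.157
pad scene [42 39 38] [675.3 -72.3] [63.6 91. ] 0.166
```

View pics/mask.png

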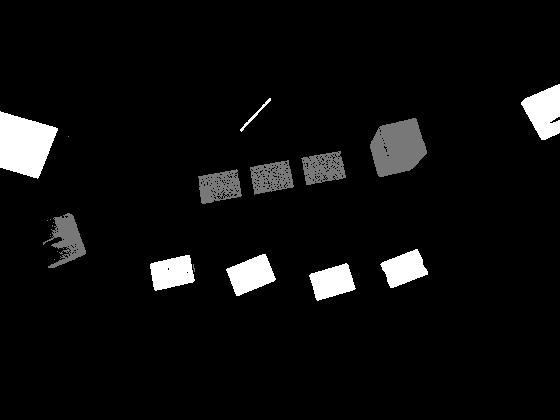

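All the measurements agree with what they must be: lids about 56x82 (54x80 given), pad pitch 115.4 (115 given), and a consistent row yaw of 0.166. The two views differ by about 3 mm, so I'll average them for the pads. First the tall box, then a check.

```bash
cat >>h.py <<'E'
PY=0.166; mid=np.array([654.4,40.9]); d=115*np.array([-np.sin(PY),np.cos(PY)])
PAD=dict(tall=mid+d,middle=mid,short=mid-d,flat=mid-d)
BOX=dict(tall=((441.5,77.5),.377),middle=((448.5,237.6),.213),short=((428,-81.5),.27),flat=((453,-231.5),.354))
GZ=dict(tall=60,middle=35,short=15,flat=5)   # fingertip height above underside
def quat(yaw):
    c=[]
    for a in(yaw+np.pi/2,yaw-np.pi/2): c.append([np.cos(a/2),np.sin(a/2),0,0])
    def cost(q):
        j=bot.ik([450,0,200],q); return 9 if j is None else abs(j[5])
    return min(c,key=cost)
def pick(k,box=None):
    (x,y),w=box or BOX[k]; q=quat(w); g=GZ[k]
    bot.move_ptp([x,y,g+130],q); bot.servo_line([x,y,g],150); bot.clamp()
    print(k,"width",bot.get_width(),"F",bot.get_finger_force())
    bot.servo_line([x,y,g+140],200)
def place(k,xy=None,under=14,yaw=PY,clear=140):
    x,y=PAD[k] if xy is None else xy; g=GZ[k]
    bot.servo_line([x,y,g+clear],250,quat(yaw))
    bot.servo_line([x,y,g+under+12],200); bot.servo_line([x,y,g+under+1],40)
    print("F",np.round(bot.get_contact_force(),1),"w",bot.get_width())
    bot.open_gripper(); bot.servo_line([x,y,g+under+125],200)
    print(bot.get_clock())
def snap(n,f,crop):
    x0,y0,x1,y1=crop; i=cams.read_camera(n)[y0:y1,x0:x1,::-1]
    cv2.imwrite("pics/"+f,cv2.resize(i,None,fx=3,fy=3)[:600,:800])
E
python3 - <<'E'
from h import *
for w in(.377,.166,.354):
    print([np.round(bot.ik([x,y,z],quat(w)),2) if bot.ik([x,y,z],quat(w)) is not None else None for x,y,z in((441,77,190),(635,154,200),(673,-72,220))])
pick("tall"); place("tall")
snap("scene","a.png",(180,130,440,310)); print(bot.get_joint_pos())
E
```

```text
[array([ 0.15,  0.14,  1.87, -0.  ,  1.13, -0.23]), array([ 0.22,  0.45,  1.39, -0.  ,  1.3 , -0.16]), array([-0.12,  0.48,  1.29, -0.  ,  1.37, -0.5 ])]
[array([ 0.15,  0.14,  1.87, -0.  ,  1.13, -0.02]), array([ 0.22,  0.45,  1.39, -0.  ,  1.3 ,  0.05]), array([-0.12,  0.48,  1.29, -0.  ,  1.37, -0.29])]
[array([ 0.15,  0.14,  1.87, -0.  ,  1.13, -0.21]), array([ 0.22,  0.45,  1.39, -0.  ,  1.3 , -0.13]), array([-0.12,  0.48,  1.29, -0.  ,  1.37, -0.48])]
tall width 0.5910077972336272 F 29.857905507087708
F [ 0.4  0.3 -4.1] w 0.5948009959013465
8.2833
[ 2.20676893e-01  4.54852674e-01  1.39519801e+00 -9.65290990e-07
  1.29507444e+00  5.46556400e-02]
```

View pics/a.png

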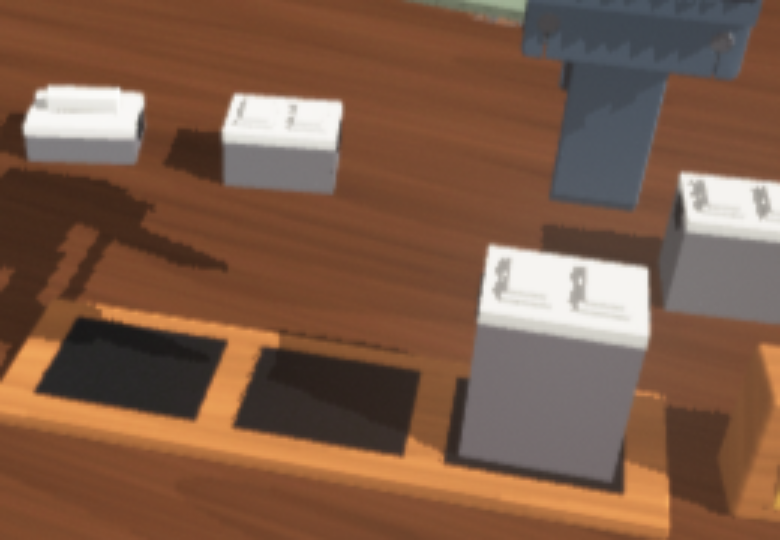

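The tall box stands upright on the left pad. In the crop, its base corners (458,455) and (613,478) sit about 13 and 9 px inside the pad corners (445,465) and (622,490), so it is centred within about 2 mm. I'll place the middle and short boxes next.

```bash
python3 - <<'E'
from h import *
pick("middle"); place("middle"); pick("short"); place("short")
q=quat(.354); bot.move_ptp([453,-231.5,250],q)
im=cams.read_camera("top").astype(int)
for k,s,z in(("short",(307,178),59),("mid",(258,186),84),("tall",(205,196),114)):
    print(k,im[s[1],s[0]],*rect("top",im.min(2)>190,s,z),PAD[dict(mid="middle").get(k,k)])
snap("scene","b.png",(180,130,440,310)); snap("top","b2.png",(180,120,440,300))
E
```

```text
middle width 0.591123178762981 F 29.999952614307404
F [ 0.1 -0.6 -2.6] w 0.5898046291878098
15.625
short width 0.5890263513438591 F 29.99798856675625
F [ 1.  -0.5 -1.2] w 0.5923725919440362
22.9333
short [86 84 88] [601.1  42.4] [ 892.5 1249.1] -0.028 [673.40244671 -72.51916513]
mid [97 99 99] [596.   41.1] [ 868.1 1215. ] -0.028 [654.4  40.9]
tall [104 105 106] [589.9  39.5] [ 838.8 1174. ] -0.028 [635.39755329 154.31916513]
```

View pics/b.png

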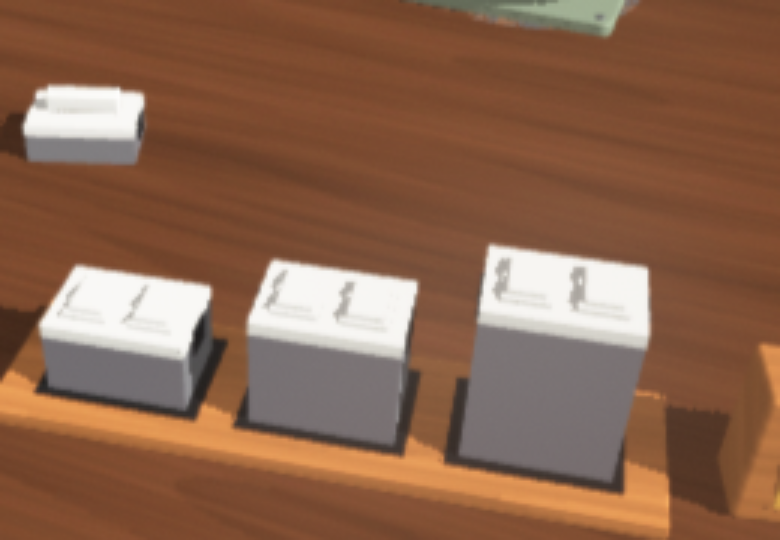

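View pics/b2.png

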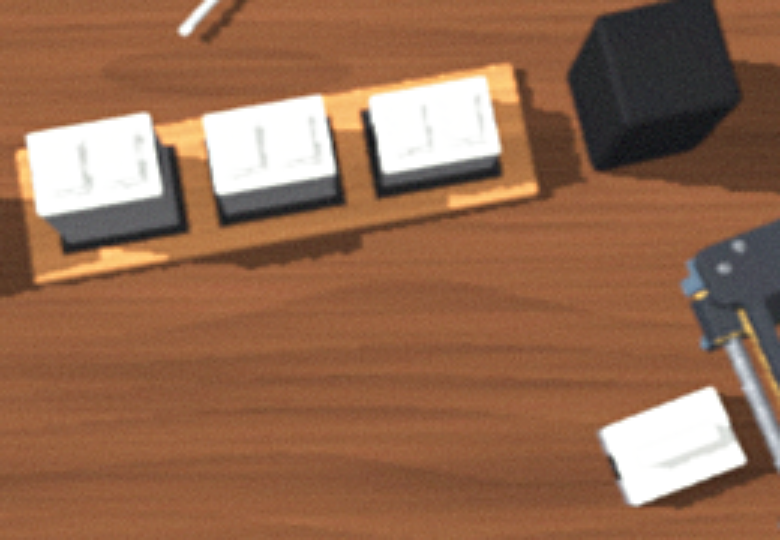

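All three boxes stand square and centred on their pads. In the top crop the lids are at (95,165), (270,145) and (435,125), and the flat box is untouched. My seeds missed the lids, so I'll measure again and correct the flat box's target for any offset of the short box.

```bash
python3 - <<'E'
from h import *
im=cams.read_camera("top").astype(int)
for k,s,z in(("short",(315,163),59),("middle",(257,173),84),("tall",(200,182),114),("flat",(387,273),30)):
    print(k,im[s[1],s[0]],*rect("top",im.min(2)>205,s,z),PAD[k].round(1))
E
```

```text
short [255 255 254] [673.7 -72.5] [56.5 82.6] 0.169 [673.4 -72.5]
middle [255 255 255] [654.2  41.3] [56.3 81.6] 0.164 [654.4  40.9]
tall [255 255 255] [634.7 154.5] [56.3 81.9] 0.164 [635.4 154.3]
flat [255 255 255] [ 451.6 -231.6] [55.8 84.3] 0.352 [673.4 -72.5]
```

The short box reads 0.3 mm from its target. Now I'll stack the flat box, lowering it in steps with a force check.

```bash
python3 - <<'E'
from h import *
pick("flat"); x,y=PAD["flat"]
bot.servo_line([x,y,175],250,quat(PY)); bot.servo_line([x,y,5+59+14],150); bot.pause(.3)
f0=bot.get_contact_force(); ok=True
for h in range(12,-1,-1):
    bot.servo_line([x,y,5+59+h+.5],20); f=np.array(bot.get_contact_force())-f0
    if abs(f).max()>8: ok=False; break
print(ok,h,np.round(f,1),bot.get_width())
if ok:
    bot.open_gripper(); bot.servo_line([x,y,190],200)
    bot.move_ptp([420,-150,300],quat(0))
    im=cams.read_camera("top").astype(int)
    print(rect("top",im.min(2)>205,(315,161),89))
snap("scene","c.png",(170,130,430,310)); print(bot.get_clock())
E
```

```text
flat width 0.5912606586282838 F 29.999005906283855
True 0 [0.8 0.5 0.2] 0.5912704759053323
(array([673.4, -72.2], dtype=float32), array([56.3, 83.9], dtype=float32), 0.171)
35.6
```

View pics/c.png

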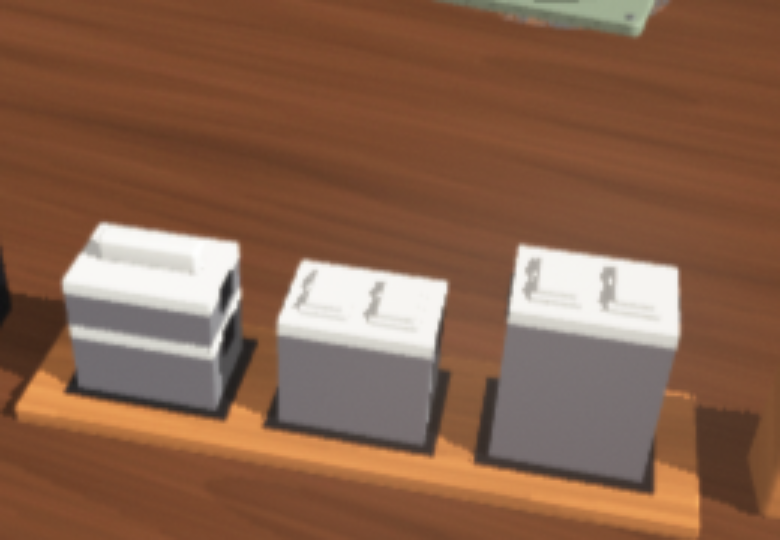

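The flat box sits flush on the short box, with no gap at the seam (crop, about (145,338)). All the boxes are upright and the gripper is clear of them.

```bash
python3 -c "
from plant import order
print(order.hand_in())"
```

```text
the job is handed in; nothing more can be done
None
```

The job is handed in at about 36 s of the 102 s allowed: the tall, middle and short boxes stand within about 1 mm of their pad centres by camera measurement, the flat box sits flush on the short one, and the clock and loudspeaker were not touched; the hand-in returned no verdict.

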